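# Make up the radio kit and the power-supply kit at the electronics bench

## Robot

A 7-joint arm with a two-finger parallel gripper is mounted at the origin on the work surface. World frame = base frame: x ahead of the robot, y to its left, z up, the work surface at z = 0. Lengths are in m, angles in rad, forces in N, time in s.
With the tool pointing down it reaches from about 0.4 to 0.85 m from the base axis. Payload 10.4 kg.
Tool frame: the origin (TCP) lies on the centre line of the jaws, within the pads' length; the fingertips stand 17 mm ahead of it and the grasp point (between the pads) lies 2 mm behind it; z points along the fingers, y is the line along which they close (so a half turn about z gives the same grasp; the last joint's range is limited). The gripper opens to 85 mm and grips with 20 to 120 N. Pads are 22 mm wide; open, the fingers measure 114 mm over their backs; the gripper's body (76 mm by 85 mm) begins 54 mm behind the grasp point. The pads swing forward as they close: fully open they stand 13 mm farther back than shut.
Start: joints at [-1.324, 0.332, -0.065, 1.46, 0.022, 1.35, -0.088], TCP at [0.167, 0.602, 0.248] pointing down, gripper open.
Joint ranges: [-2.6, 2.6], [-0.5, 2.12], [-1.47, 1.34], [0.16, 2.42], [-1.27, 4.41], [0.06, 2.06], [-2.6, 2.6]. Speed limits (rad/s): [2.22, 2.22, 2.79, 2.79, 3.14, 3.14, 3.14].

## Interface

Orientations are given as a unit quaternion [x, y, z, w].
In Python, from workcell import sensors, imaging, order, spotter gives the robot as it stands. The module is installed in compiled form; this text tells all that it offers.
- The arm moves only by the shell command python3 -m inch 'ROWS' [FORCE]. ROWS is JSON, a list that holds one entry, the list of rows, each a list of 7 numbers: the shift along the tool's x, y, z in m, then the turn, a rotation vector about the tool's x, y, z in rad, then the closure, from -1 (fully open) to 1 (shut). In form: [[[x, y, z, ax, ay, az, hand], ...]]. A call has 1 to 10 rows; each row is the pose to reach, as a shift and turn from the pose commanded when the call began, along the tool's axes at that moment; what a row does not reach only later rows make up. A row lasts 1/10 s, in which the tool goes at most 50 mm and 8.59 degrees, less where a joint would pass 70% of its speed; a pose out of reach is approached as far as the arm can. A call with a gripper value outside its range is refused whole. The fingers move at their own pace and stop on an object; FORCE is the grip in N (left out, the last holds). Time passes only in rows, so rows that repeat a pose let the fingers close. It gives the time, the measured TCP pose, the force, the opening and the grip force at its end, in the units of the state.
- sensors.get_obs(): the state, without advancing time (a new reading comes with each control period).
- imaging.camera(name): name is "side" or "top"; returns the picture (400x640x3 uint8, blue, green, red); there is no depth.
- imaging.calibration(name): a dict with "mtx" (3x3 intrinsics, pixels), "R" (3x3) and "t" (3): a world point X has camera coordinates R X + t. Camera axes: x right, y down, z forward; pixel columns grow to the right and rows downward; lengths in m; the calibration is good to about 2 mm. A picture is of the moment at which its call begins. calibration takes no time and is no camera call.
- order.hand_in(): hands the job in; it is judged then, once.
Trained networks look in the newest picture that a camera, given by its name, has taken for a name from the list of things; names that differ only in an ending like _2 or _b are one class to them, and where a whole thing is asked for, a point or a joint stands for the part that bears it (a point fixed in the world has none). Each returns a list of dicts, best first, with "conf" (0 to 1); they miss things now and then, are a little off and sometimes report something else, mostly with a low value. They report only what shows in the picture. A call takes as long as a camera call. They do not tell look-alikes from the thing itself.
- spotter.look_for(label, camera): "pixel" ([column, row] in pixels, amid what is visible of it).
The state is a dict: "clock": time; "joint_pos": joint angles; "joint_velocities": joint speeds; "tau": joint torques, N m; "position": TCP position; "ee_rot": TCP orientation; "ft_force": force on the tool from outside, world axes, zero at the start; "torque": the same for the moment, N m; "grip_width": opening from 0.0 (shut) to 1.0 (fully open); "grasp_force": force on a finger pad.
Only numpy, scipy, OpenCV 4.12 (cv2) and the standard library are available. Lean on these libraries where they do the work, as an engineer would, in place of code of your own. Each camera call takes 0.05 s, during which the arm holds its last target. There are 200 camera calls.

## Task

Make up two kits from the stock on the bench, each thing set upright on the floor of a compartment of its own in the tray: first finish the blue tray with the loudspeaker, the orange knob and the green terminal block, and then the yellow tray with the transformer and the finned heat sink. Any compartments of the right tray will do; set things down without dropping them. Leave the trays where they stand, and leave the black capacitor, the multimeter and the tape roll alone.

Things in the scene. Friction and masses are not known exactly. Their poses are not given: they have to be found in the camera images.
- blue_tray: Blue plastic kit tray of three compartments. Loose, 0.45 kg, 120 mm (its x) by 240 mm (its y); walls 18 mm high, 4 mm thick; inner floor 4 mm above its underside. Dividers 14 mm high at y = -39.5 and +39.5 mm make compartments 112 by 75 mm, centred at x = 0, y = -79, 0 and +79 mm. Yaw up to 0.2 rad; origin at the centre of its underside, z up.
- yellow_tray: Yellow plastic kit tray of three compartments. Loose, 0.45 kg, 120 mm (its x) by 240 mm (its y); walls 18 mm high, 4 mm thick; inner floor 4 mm above its underside. Dividers 14 mm high at y = -39.5 and +39.5 mm make compartments 112 by 75 mm, centred at x = 0, y = -79, 0 and +79 mm. Yaw up to 0.2 rad; origin at the centre of its underside, z up.
- loudspeaker: Small round loudspeaker lying face up: steel magnet 38 mm across below (up to 10 mm high), steel basket rim 56 mm across from 19 to 29 mm high, black cone on top. About 90 g. Grip it by the rim, from any side. Origin at the centre of its underside, z up.
- knob: Orange control knob, round, 40 mm across at the foot and 38 mm at the top, 25 mm high, with a white pointer line on top. About 25 g. Origin at the centre of its underside, z up.
- terminal_block: Green screw terminal block, 58 mm long along its x, 24 mm wide along its y (16 mm above 16 mm height), 24 mm high, four steel screws on top. About 40 g. Grip it across its y. Origin at the centre of its underside, z up.
- transformer: Small mains transformer: dark steel core 46 mm along its x by 24 mm along its y, reaching 41 mm high, with a copper winding 30 mm (x) by 40 mm (y) about its middle from 10 to 34 mm high, on an aluminium foot plate 60 mm (x) by 40 mm (y), 3 mm thick. About 280 g. Grip the core across its x, 46 mm wide, above the foot plate. Origin at the centre of its underside, z up.
- heat_sink: Aluminium heat sink, 50 mm by 50 mm, 28 mm high: 4 mm base and seven upright fins 3 mm thick that run along its x and are spaced along its y. About 70 g. Grip it across its y, over the outer fins. Origin at the centre of its underside, z up.
- capacitor: Black upright can capacitor, 30 mm across, 40 mm high, black top with an aluminium disc of 20 mm. Stands among the stock, belongs to no kit; leave it alone. Origin at the centre of its underside, z up.
- multimeter: Yellow and black hand multimeter lying on the bench beside the trays, 140 mm along its x by 75 mm, 40 mm high. Bystander. Origin at the centre of its underside, z up.
- tape_roll: Green roll of tape lying flat on the bench beside the trays, 100 mm across, 45 mm high. Bystander. Origin at the centre of its underside, z up.
Things that resemble listed ones, but are neither listed nor needed, are in the scene too. What is shaped like the heat_sink but turquoise is not meant. Of the things that look like the terminal_block, the larger one is meant.

How it is judged:
On the way, in this order (a step that is already met when the one before it is completed fails the run):
1. the blue kit is complete: loudspeaker, knob and terminal block each upright on the floor of a compartment of its own in the blue tray (x of loudspeaker in the frame of blue_tray between -0.05 and 0.05 m and y of loudspeaker in the frame of blue_tray between -0.112 and 0.112 m and z of loudspeaker in the frame of blue_tray between 0 and 0.009 m and angle between each of loudspeaker, knob, terminal_block's own z axis and vertical below 0.15 rad and x of knob in the frame of blue_tray between -0.05 and 0.05 m and y of knob in the frame of blue_tray between -0.112 and 0.112 m and z of knob in the frame of blue_tray between 0 and 0.009 m and x of terminal_block in the frame of blue_tray between -0.05 and 0.05 m and y of terminal_block in the frame of blue_tray between -0.112 and 0.112 m and z of terminal_block in the frame of blue_tray between 0 and 0.009 m and not (y of each of knob, loudspeaker in the frame of blue_tray below -0.0395 m or (y of knob in the frame of blue_tray between -0.0395 and 0.0395 m and y of loudspeaker in the frame of blue_tray between -0.0395 and 0.0395 m) or y of each of knob, loudspeaker in the frame of blue_tray above 0.0395 m) and not (y of each of terminal_block, loudspeaker in the frame of blue_tray below -0.0395 m or (y of terminal_block in the frame of blue_tray between -0.0395 and 0.0395 m and y of loudspeaker in the frame of blue_tray between -0.0395 and 0.0395 m) or y of each of terminal_block, loudspeaker in the frame of blue_tray above 0.0395 m) and not (y of each of terminal_block, knob in the frame of blue_tray below -0.0395 m or (y of terminal_block in the frame of blue_tray between -0.0395 and 0.0395 m and y of knob in the frame of blue_tray between -0.0395 and 0.0395 m) or y of each of terminal_block, knob in the frame of blue_tray above 0.0395 m)), for 0.2 s.
2. then the yellow kit is complete: transformer and heat sink each upright on the floor of a compartment of its own in the yellow tray (x of transformer in the frame of yellow_tray between -0.05 and 0.05 m and y of transformer in the frame of yellow_tray between -0.112 and 0.112 m and z of transformer in the frame of yellow_tray between 0 and 0.009 m and angle between each of transformer, heat_sink's own z axis and vertical below 0.15 rad and x of heat_sink in the frame of yellow_tray between -0.05 and 0.05 m and y of heat_sink in the frame of yellow_tray between -0.112 and 0.112 m and z of heat_sink in the frame of yellow_tray between 0 and 0.009 m and not (y of each of heat_sink, transformer in the frame of yellow_tray below -0.0395 m or (y of heat_sink in the frame of yellow_tray between -0.0395 and 0.0395 m and y of transformer in the frame of yellow_tray between -0.0395 and 0.0395 m) or y of each of heat_sink, transformer in the frame of yellow_tray above 0.0395 m)), for 0.2 s.
At the end, for the whole second after the job is handed in: Loudspeaker, knob and terminal block in the blue tray, transformer and heat sink in the yellow tray: each on the tray floor (underside within about 5 mm of it), upright within 0.15 rad, its centre inside a compartment that it shares with no other thing, released and at rest (all of step 1 and all of step 2 and linear speed of each of loudspeaker, knob, terminal_block, transformer, heat_sink below 0.02 m/s and angular speed of each of loudspeaker, knob, terminal_block, transformer, heat_sink below 0.3 rad/s and contact force between each of loudspeaker, knob, terminal_block, transformer, heat_sink and the fingers below 0.1 N); the robot touches nothing.
It fails at once if the capacitor, the multimeter or the tape roll is moved more than 20 mm from its place (distance of any of capacitor, multimeter, tape_roll from where it was at the start of the episode above 0.02 m).
It fails at once if a tray is pushed more than 30 mm from its place (distance of any of blue_tray, yellow_tray from where it was at the start of the episode above 0.03 m).
It fails at once if a thing of the kits is dropped or thrown (flies free of the fingers faster than 0.9 m/s, as after a fall of 40 mm) ((linear speed of loudspeaker above 0.9 m/s and contact force between loudspeaker and the fingers below 0.01 N) or (linear speed of knob above 0.9 m/s and contact force between knob and the fingers below 0.01 N) or (linear speed of terminal_block above 0.9 m/s and contact force between terminal_block and the fingers below 0.01 N) or (linear speed of transformer above 0.9 m/s and contact force between transformer and the fingers below 0.01 N) or (linear speed of heat_sink above 0.9 m/s and contact force between heat_sink and the fingers below 0.01 N)).
It also fails if it takes over 115 s, if anything falls off the work surface, if the arm or the gripper's body presses on something with over 40 N, if the wrist force passes 120 N, or if a joint passes its speed limit or range.

## Working session

There is one attempt and no reset: what is moved stays moved. The work goes in short steps, Python scripts to look and compute and a shell command to move; the robot and the scene stay as the last step left them, time stands still between calls to the robot, and variables do not carry over. Pictures are saved under pics/ and viewed, at most 14 in all, crops included, and the job is handed in when it is done.

```bash
mkdir -p pics
python3 - <<'E'
from workcell import sensors, imaging, order, spotter
import cv2
for c in("top","side"):
    cv2.imwrite(f"pics/{c}0.png",imaging.camera(c))
    k=imaging.calibration(c);print(c,k["mtx"].round(1).tolist(),k["R"].round(3).tolist(),k["t"].round(3).tolist())
    for n in "blue_tray yellow_tray loudspeaker knob terminal_block transformer heat_sink capacitor multimeter tape_roll".split():
        print(n,[([round(v) for v in d["pixel"]],round(d["conf"],2)) for d in spotter.look_for(n,c)])
o=sensors.get_obs();print(o)
E
```

```text
top [[504.6, 0.0, 325.3], [0.0, 504.6, 195.5], [0.0, 0.0, 1.0]] [[0.017, -1.0, -0.009], [-0.983, -0.015, -0.182], [0.182, 0.012, -0.983]] [0.008, 0.468, 1.31]
blue_tray [([274, 142], 0.77)]
yellow_tray [([392, 142], 0.57)]
loudspeaker [([502, 179], 0.46)]
knob [([158, 142], 0.52), ([307, 212], 0.49)]
terminal_block [([444, 225], 0.51), ([437, 260], 0.4)]
transformer [([308, 211], 0.73), ([261, 218], 0.6)]
heat_sink [([403, 265], 0.72), ([349, 215], 0.65)]
capacitor []
multimeter [([502, 184], 0.84)]
tape_roll [([165, 138], 0.66)]
side [[428.1, 0.0, 319.1], [0.0, 428.1, 195.4], [0.0, 0.0, 1.0]] [[0.958, -0.287, 0.007], [-0.129, -0.452, -0.883], [0.257, 0.844, -0.47]] [-0.438, 0.115, 1.049]
blue_tray [([358, 182], 0.91)]
yellow_tray [([404, 238], 0.74)]
loudspeaker [([324, 256], 0.57)]
knob [([303, 202], 0.73)]
terminal_block [([336, 290], 0.88), ([294, 294], 0.57)]
transformer [([287, 185], 0.54)]
heat_sink [([314, 221], 0.88), ([275, 264], 0.64), ([324, 258], 0.58)]
capacitor [([276, 167], 0.54)]
multimeter [([426, 335], 0.97), ([306, 201], 0.71)]
tape_roll [([319, 144], 0.92)]
{'clock': 1.1, 'joint_pos': array([-1.32360706,  0.332215  , -0.0647357 ,  1.4600961 ,  0.02158944,
        1.34991028, -0.08848976]), 'joint_velocities': array([-0.00026547, -0.00058575, -0.00016478,  0.00024752, -0.00107176,
       -0.0014132 ,  0.00036668]), 'tau': array([-6.35213200e-05, -6.25233293e+01,  4.90007421e-02, -3.91850531e+01,
        1.65409420e-02,  1.78240440e-03, -1.49888797e-05]), 'position': array([0.16654395, 0.60241918, 0.2483301 ]), 'ee_rot': array([ 1.34463689e-01,  9.90918521e-01,  3.43518457e-05, -1.56445168e-05]), 'ft_force': array([ 0.72489993, -0.55400267,  0.11361441]), 'torque': array([-0.02601662, -0.01217484,  0.01306806]), 'grasp_force': 0.0, 'grip_width': 0.9984362775039047}
```

Run:
```python
import cv2
a=cv2.imread("pics/top0.png");cv2.imwrite("pics/t1.png",cv2.resize(a[90:310,120:540],(798,418),interpolation=cv2.INTER_CUBIC))
a=cv2.imread("pics/side0.png");cv2.imwrite("pics/s1.png",cv2.resize(a[120:370,200:500],(720,600),interpolation=cv2.INTER_CUBIC))
```

```text
(no output)
```

View pics/t1.png

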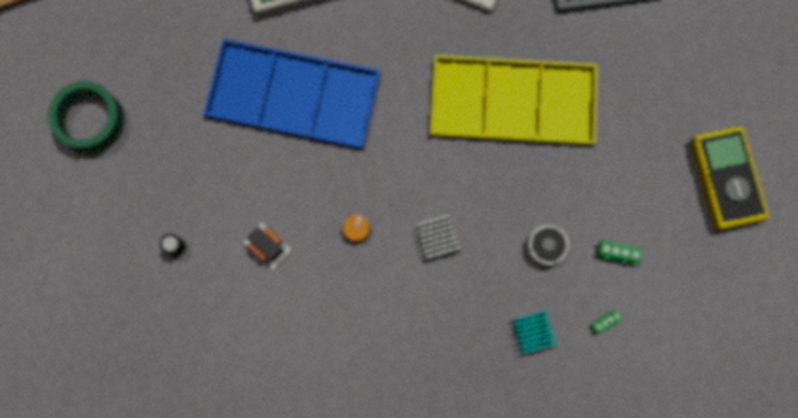

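View pics/s1.png

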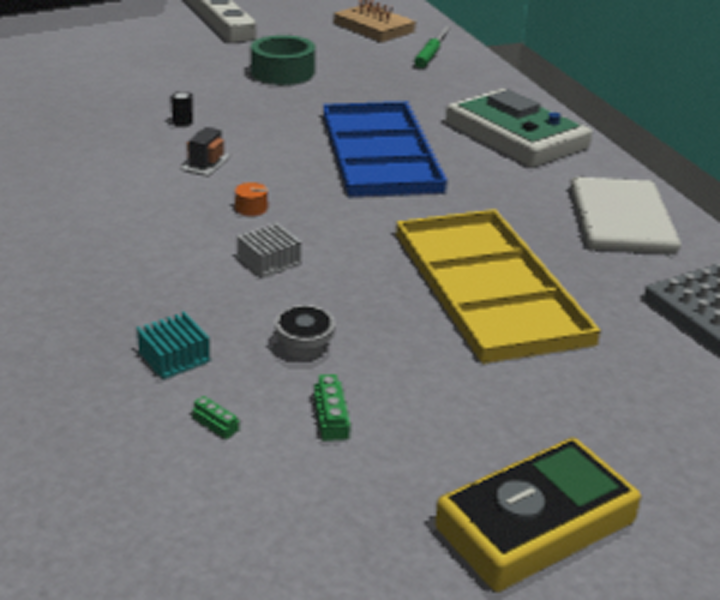

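The scene holds look-alikes. Top-picture pixels: green terminal blocks at (446,223), large, and (439,259), small. Heat sinks at (350,215), grey, and (401,265), turquoise. Round things: speaker (408,219), knob (307,211) and capacitor (210,219). By the description I choose the large block and the grey sink. Next is a close crop with measurements.

```bash
cat > h.py <<'E'
import numpy as np, cv2
from workcell import sensors, imaging, order, spotter
from scipy.spatial.transform import Rotation as Rn
def p2w(c,px,z):
    k=imaging.calibration(c);R,t=k["R"],k["t"]
    d=R.T@np.linalg.inv(k["mtx"])@np.array([px[0],px[1],1.]);o=-R.T@t
    return o+d*(z-o[2])/d[2]
def w2p(c,X):
    k=imaging.calibration(c);q=(k["mtx"]@(k["R"]@np.atleast_2d(X).T+k["t"][:,None])).T
    return q[:,:2]/q[:,2:]
def rel(xyz,yaw):
    """shift/turn in tool axes to put the tool (pointing down) at xyz, closing line (tool y) along world yaw"""
    o=sensors.get_obs();R=Rn.from_quat(o["ee_rot"]);s=R.inv().apply(np.array(xyz)-o["position"])
    b=[]
    for y in (yaw,yaw+np.pi):
        yv=np.array([np.cos(y),np.sin(y),0]);z=np.array([0,0,-1.])
        b.append((R.inv()*Rn.from_matrix(np.c_[np.cross(yv,z),yv,z])).as_rotvec())
    b.sort(key=np.linalg.norm)
    print("shift",s.round(4),"turn",b[0].round(3),"alt",b[1].round(3),"j7",o["joint_pos"][6].round(2),"pos",o["position"].round(4))
E
python3 - <<'E'
from h import *
a=cv2.imread("pics/top0.png")
P=dict(term=(446,223,.012),sink=(350,215,.014),spk=(408,219,.024),knob=(307,211,.0125),trafo=(260,218,.0015),cap=(210,219,.02),small=(439,259,.005),turq=(401,265,.014))
tiles=[]
for n,(u,v,z) in P.items():
    w=17;c=a[v-w:v+w,u-w:u+w].astype(float);bg=np.median(a[v-25:v+25,u-25:u+25].reshape(-1,3),0)
    m=(np.abs(c-bg).max(2)>28).astype(np.uint8);m=cv2.morphologyEx(m,cv2.MORPH_CLOSE,np.ones((3,3)))
    nl,l,s,ct=cv2.connectedComponentsWithStats(m);i=1+np.argmax(s[1:,4]);m=(l==i)
    pts=np.argwhere(m)[:,::-1]+[u-w,v-w]
    W=np.array([p2w("top",p,z)[:2] for p in pts]);r=cv2.minAreaRect((W*1000).astype(np.float32))
    print(n,"cen",W.mean(0).round(4),"rect",np.round(r[0]),np.round(r[1]),round(r[2],1))
    if len(tiles)<8:
        t=cv2.resize(c.astype(np.uint8),(190,190),interpolation=cv2.INTER_CUBIC)
        cs,_=cv2.findContours(cv2.resize(m.astype(np.uint8),(190,190),interpolation=0),0,1);cv2.drawContours(t,cs,-1,(0,0,255),1);tiles.append(t)
cv2.imwrite("pics/crops.png",np.vstack([np.hstack(tiles[:4]),np.hstack(tiles[4:])]))
for n,lo,hi in(("blue",(100,100,30),(125,255,255)),("yellow",(22,120,60),(35,255,255))):
    h=cv2.cvtColor(a,cv2.COLOR_BGR2HSV);m=cv2.inRange(h,lo,hi);m[:90]=0;m[180:]=0;m[:,:200]=0;m[:,450:]=0
    pts=np.argwhere(m>0)[:,::-1];W=np.array([p2w("top",p,.012)[:2] for p in pts]);r=cv2.minAreaRect((W*1000).astype(np.float32))
    print(n,W.mean(0).round(4),r)
E
```

```text
term cen [ 0.4016 -0.3083] rect [ 402. -308.] [65. 30.] 78.6
sink cen [ 0.3935 -0.0511] rect [393. -56.] [52. 19.] 87.9
spk cen [ 0.4062 -0.2018] rect [ 407. -200.] [51. 64.] 54.4
knob cen [0.4302 0.0662] rect [430.  67.] [41. 45.] 46.3
trafo cen [0.4056 0.1973] rect [404. 197.] [57. 50.] 50.1
cap cen [0.3994 0.3255] rect [400. 325.] [38. 38.] 0.9
small cen [ 0.304  -0.2888] rect [ 304. -289.] [19. 46.] 27.0
turq cen [ 0.2876 -0.1868] rect [ 287. -187.] [55. 56.] 16.0Traceback (most recent call last):
  File "<stdin>", line 18, in <module>
  File "h.py", line 5, in p2w
    k=imaging.calibration(c);R,t=k["R"],k["t"]
ValueError: time passes only in moves, steps and waits
```

View pics/crops.png

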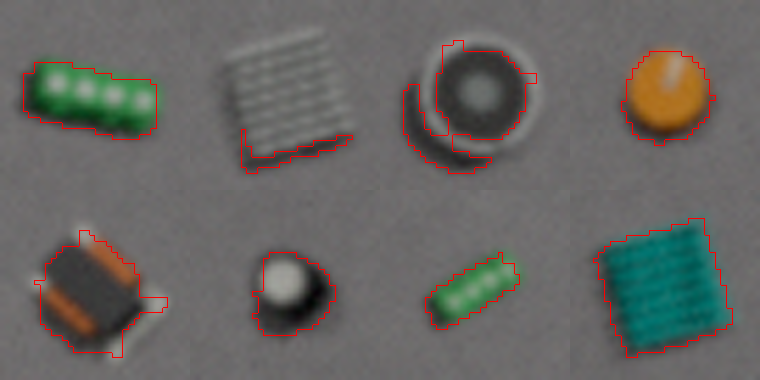

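The crops confirm the choice: the large green block with screws from (57,80) to (145,100) in its tile, the grey sink with its fins rising to the right, and the transformer's long axis running to the lower right. The mask outlines catch shadows, so I'll use hand-read points on the top faces instead.

```bash
sed -i 's/^from scipy.*/&\nCAL={c:imaging.calibration(c) for c in ("top","side")}/; s/imaging.calibration(c);/CAL[c];/' h.py
python3 - <<'E'
from h import *
def f(u,v,p,z): return p2w("top",(u-17+p[0]/5.588-.5,v-17+p[1]/5.588-.5),z)
def ax(u,v,p,q,z): d=f(u,v,q,z)-f(u,v,p,z);return round(float(np.arctan2(d[1],d[0])),3),round(float(np.hypot(*d[:2])),4)
print("term",f(446,223,(101,91),.024),"x axis",ax(446,223,(57,80),(145,100),.024))
print("sink",f(350,215,(98.5,93),.028),"fins",ax(350,215,(40,58),(132,28),.028),ax(350,215,(60,155),(162,130),.028),"across",ax(350,215,(40,58),(60,155),.028))
print("spk",f(408,219,(102,93),.029)); print("knob",f(307,211,(98,89),.025))
print("trafo",f(260,218,(99,101),.003),f(260,218,(90,100),.041),"x",ax(260,218,(82,38),(165,103),.003),ax(260,218,(35,93),(113,168),.003),ax(260,218,(86,50),(132,86),.034))
a=cv2.imread("pics/top0.png");h=cv2.cvtColor(a,cv2.COLOR_BGR2HSV)
for n,lo,hi in(("blue",(100,100,30),(125,255,255)),("yellow",(22,120,60),(35,255,255))):
    m=cv2.inRange(h,lo,hi);m[:90]=0;m[180:]=0;m[:,:200]=0;m[:,450:]=0
    pts=np.argwhere(m>0)[:,::-1];W=np.array([p2w("top",p,.014)[:2] for p in pts]);r=cv2.minAreaRect((W*1000).astype(np.float32))
    print(n,W.mean(0).round(4),r)
E
```

```text
term [ 0.40447927 -0.31100142  0.024     ] x axis (-1.783, 0.0429)
sink [ 0.42065923 -0.05154563  0.028     ] fins (-1.237, 0.0469) (-1.314, 0.0505) across (-2.929, 0.0481)
spk [ 0.41208474 -0.20884208  0.029     ]
knob [0.43219693 0.06493884 0.025     ]
trafo [0.40828588 0.1938402  0.003     ] [0.40354167 0.19278357 0.041     ] x (-2.215, 0.0527) (-2.311, 0.0539) (-2.215, 0.0285)
blue [0.6323 0.1644] ((632.735595703125, 164.84840393066406), (242.18374633789062, 124.89796447753906), 78.82180786132812)
yellow [ 0.6266 -0.1615] ((626.9362182617188, -161.1614990234375), (241.84164428710938, 124.88539123535156), 87.49421691894531)
```

```bash
python3 -c "
from h import *
rel((.432,.065,.12),-.195)"
```

```text
shift [-0.3991 -0.4473  0.1283] turn [ 0.    -0.     1.496] alt [ 0.     0.    -1.646] j7 -0.09 pos [0.1665 0.6024 0.2483]
```

```bash
python3 -m inch '[[[-0.034,-0.038,0.011,0,0,0.125,-0.2],[-0.067,-0.075,0.022,0,0,0.25,-0.2],[-0.1,-0.112,0.032,0,0,0.375,-0.2],[-0.133,-0.149,0.043,0,0,0.5,-0.2],[-0.167,-0.187,0.054,0,0,0.625,-0.2],[-0.2,-0.224,0.064,0,0,0.75,-0.2],[-0.233,-0.262,0.075,0,0,0.875,-0.2],[-0.267,-0.299,0.086,0,0,1.0,-0.2],[-0.3,-0.336,0.096,0,0,1.125,-0.2],[-0.333,-0.373,0.107,0,0,1.25,-0.2]]]' 30
python3 -c "
from h import *
rel((.432,.065,.12),-.195)
rel((.432,.065,.019),-.195)"
```

```text
clock: 2.1
position: [0.3839, 0.1623, 0.1438]
ee_rot: [0.691, 0.723, 0.001, -0.0]
ft_force: [1.7, 1.1, 0.1]
grip_width: 0.601
grasp_force: 0.0
shift [-0.0995  0.0436  0.0237] turn [ 0.001 -0.001  0.241] alt [ 2.000e-03  1.000e-03 -2.901e+00] j7 -0.48 pos [0.3839 0.1623 0.1438]
shift [-0.0996  0.0435  0.1247] turn [ 0.001 -0.001  0.241] alt [ 2.000e-03  1.000e-03 -2.901e+00] j7 -0.48 pos [0.3839 0.1623 0.1438]
```

```bash
python3 -m inch '[[[-0.04,0.017,0.01,0,0,0.1,-0.4],[-0.07,0.03,0.02,0,0,0.2,-0.4],[-0.0995,0.0436,0.023,0,0,0.24,-0.4],[-0.0995,0.0436,0.023,0,0,0.24,-0.4],[-0.0995,0.0436,0.023,0,0,0.24,-0.4]]]'
python3 - <<'E'
from h import *
cv2.imwrite("pics/k1.png",cv2.resize(imaging.camera("side")[130:260,230:400],(765,585)))
rel((.432,.065,.019),-.195)
E
```

```text
clock: 2.6
position: [0.4319, 0.0667, 0.1208]
ee_rot: [0.771, 0.637, 0.0, -0.0]
ft_force: [0.2, 0.8, 0.0]
grip_width: 0.699
grasp_force: 0.0
shift [-0.0024  0.0008  0.1018] turn [-0.    -0.     0.007] alt [ 1.000e-03 -0.000e+00 -3.135e+00] j7 -0.43 pos [0.4317 0.0675 0.1208]
```

View pics/k1.png

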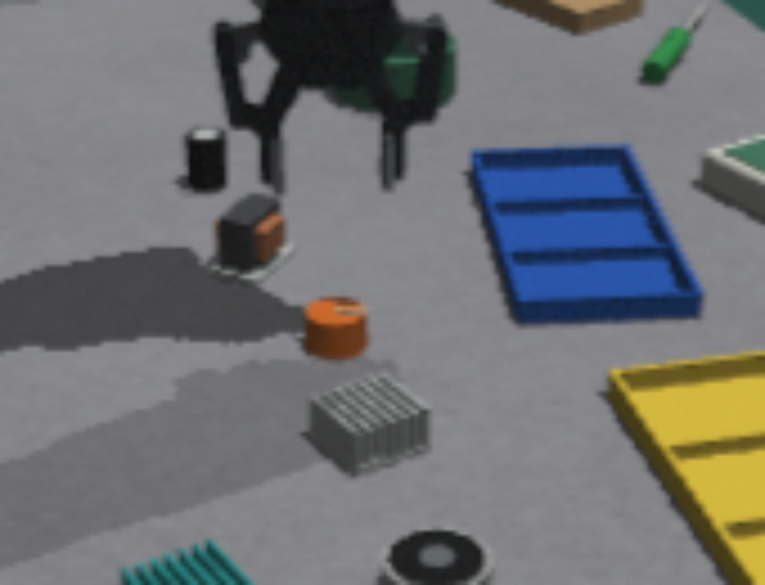

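The gripper hangs over the knob: fingertips at about (275,185) and (388,185), knob at (336,328). The line-up looks right, so I go down.

```bash
python3 -m inch '[[[-0.002,0.001,0.045,0,0,0.007,-0.4],[-0.002,0.001,0.08,0,0,0.007,-0.4],[-0.002,0.001,0.1,0,0,0.007,-0.4],[-0.002,0.001,0.102,0,0,0.007,-0.4],[-0.002,0.001,0.102,0,0,0.007,-0.4],[-0.002,0.001,0.102,0,0,0.007,0.2],[-0.002,0.001,0.102,0,0,0.007,0.6],[-0.002,0.001,0.102,0,0,0.007,0.6],[-0.002,0.001,0.102,0,0,0.007,0.6]]]' 30
python3 -m inch '[[[0,0,0,0,0,0,0.6],[0,0,-0.02,0,0,0,0.6],[0,0,-0.05,0,0,0,0.6],[0,0,-0.08,0,0,0,0.6],[0,0,-0.08,0,0,0,0.6],[0,0,-0.08,0,0,0,0.6]]]'
python3 -c "
from h import *
rel((.617,.087,.1),-.195)
rel((.617,.087,.024),-.195)"
```

```text
clock: 3.55
position: [0.4333, 0.0655, 0.0202]
ee_rot: [0.773, 0.635, 0.001, -0.0]
ft_force: [-1.8, 0.1, 8.6]
grip_width: 0.444
grasp_force: 29.5
clock: 4.15
position: [0.433, 0.0653, 0.0998]
ee_rot: [0.773, 0.635, 0.002, 0.0]
ft_force: [0.0, 0.3, -0.1]
grip_width: 0.439
grasp_force: 31.0
shift [0.0571 0.1762 0.0002] turn [ 0.002 -0.002 -0.001] alt [-4.000e-03 -3.000e-03  3.141e+00] j7 -0.41 pos [0.433  0.0653 0.0998]
shift [0.0569 0.1761 0.0762] turn [ 0.002 -0.002 -0.001] alt [-4.000e-03 -3.000e-03  3.141e+00] j7 -0.41 pos [0.433  0.0653 0.0998]
```

```bash
python3 -m inch '[[[0.014,0.044,0,0,0,0,0.6],[0.028,0.088,0,0,0,0,0.6],[0.042,0.132,0,0,0,0,0.6],[0.057,0.176,0,0,0,0,0.6],[0.057,0.176,0,0,0,0,0.6],[0.057,0.176,0.03,0,0,0,0.6],[0.057,0.176,0.055,0,0,0,0.6],[0.057,0.176,0.07,0,0,0,0.6],[0.057,0.176,0.074,0,0,0,0.6],[0.057,0.176,0.074,0,0,0,0.6]]]'
python3 -c "
from h import *
rel((.617,.087,.0245),-.195)"
```

```text
clock: 5.15
position: [0.6154, 0.0862, 0.0245]
ee_rot: [0.773, 0.634, -0.001, -0.0]
ft_force: [-0.4, -0.0, 0.5]
grip_width: 0.437
grasp_force: 32.1
shift [ 0.0011  0.0014 -0.    ] turn [-0.001  0.    -0.001] alt [1.00e-03 2.00e-03 3.14e+00] j7 -0.18 pos [0.6154 0.0862 0.0245]
```

```bash
python3 -m inch '[[[0,0,0,0,0,0,0.0],[0,0,0,0,0,0,-0.2],[0,0,0,0,0,0,-0.3],[0,0,-0.03,0,0,0,-0.3],[0,0,-0.075,0,0,0,-0.3],[0,0,-0.075,0,0,0,-0.3]]]'
python3 -c "
from h import *
rel((.412,-.209,.1),-.195)
rel((.412,-.209,.024),-.195)"
```

```text
clock: 5.75
position: [0.6195, 0.0865, 0.1057]
ee_rot: [0.773, 0.634, 0.004, 0.002]
ft_force: [0.9, -0.4, 0.3]
grip_width: 0.65
grasp_force: 0.0
shift [-0.3304 -0.1458  0.0032] turn [ 0.008 -0.004 -0.001] alt [-0.006 -0.013  3.14 ] j7 -0.21 pos [0.6195 0.0865 0.1057]
shift [-0.3307 -0.1464  0.0792] turn [ 0.008 -0.004 -0.001] alt [-0.006 -0.013  3.14 ] j7 -0.21 pos [0.6195 0.0865 0.1057]
```

```bash
python3 -m inch '[[[-0.04,-0.018,0,0,0,0,-0.75],[-0.08,-0.036,0,0,0,0,-0.75],[-0.12,-0.054,0,0,0,0,-0.75],[-0.16,-0.072,0,0,0,0,-0.75],[-0.2,-0.09,0,0,0,0,-0.75],[-0.24,-0.107,0,0,0,0,-0.75],[-0.28,-0.125,0,0,0,0,-0.75],[-0.31,-0.138,0,0,0,0,-0.75],[-0.33,-0.146,0,0,0,0,-0.75],[-0.33,-0.146,0,0,0,0,-0.75]]]' 40
python3 - <<'E'
from h import *
cv2.imwrite("pics/k2.png",cv2.resize(imaging.camera("top")[100:270,230:480],(800,544)))
rel((.412,-.209,.024),-.195)
E
```

```text
clock: 6.75
position: [0.407, -0.2113, 0.0998]
ee_rot: [0.774, 0.633, 0.0, 0.0]
ft_force: [-0.1, 1.2, -0.1]
grip_width: 0.873
grasp_force: 0.0
shift [0.0014 0.0036 0.0758] turn [ 0.001 -0.    -0.004] alt [-1.000e-03 -1.000e-03  3.138e+00] j7 0.28 pos [ 0.4081 -0.2097  0.0998]
```

View pics/k2.png

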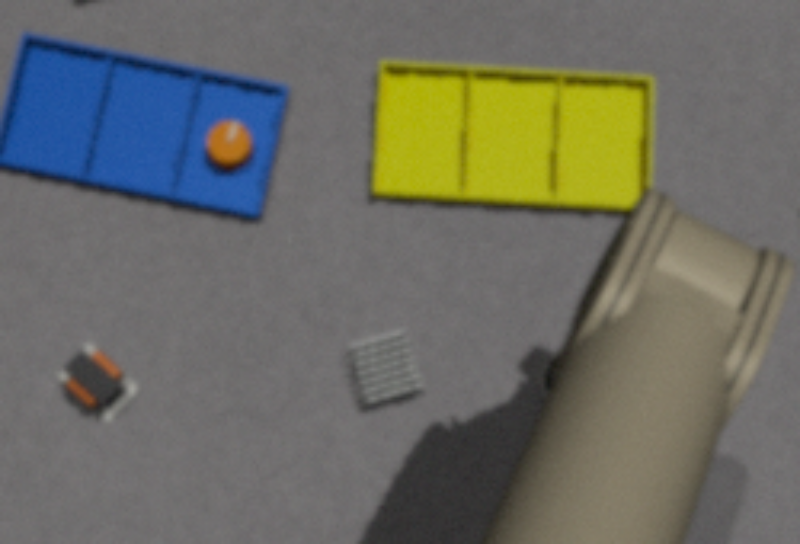

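The knob stands well in the right blue compartment at (229,144). Now the loudspeaker.

```bash
python3 -m inch '[[[0.001,0.003,0.04,0,0,0,-0.75],[0.001,0.003,0.065,0,0,0,-0.75],[0.001,0.003,0.076,0,0,0,-0.75],[0.001,0.003,0.076,0,0,0,-0.75],[0.001,0.003,0.076,0,0,0,-0.4],[0.001,0.003,0.076,0,0,0,0],[0.001,0.003,0.076,0,0,0,0.2],[0.001,0.003,0.076,0,0,0,0.2],[0.001,0.003,0.076,0,0,0,0.2]]]' 40
python3 -m inch '[[[0,0,0,0,0,0,0.2],[0,0,-0.02,0,0,0,0.2],[0,0,-0.05,0,0,0,0.2],[0,0,-0.08,0,0,0,0.2],[0,0,-0.08,0,0,0,0.2],[0,0,-0.08,0,0,0,0.2],[0,0,-0.08,0,0,0,0.2]]]'
python3 -c "
from h import *
rel((.632,.1645,.1),-.195)"
```

```text
clock: 7.7
position: [0.4126, -0.2085, 0.0252]
ee_rot: [0.773, 0.635, 0.001, 0.0]
ft_force: [-2.7, 0.9, 5.7]
grip_width: 0.632
grasp_force: 40.8
clock: 8.4
position: [0.4116, -0.2081, 0.1034]
ee_rot: [0.773, 0.635, 0.0, -0.0]
ft_force: [-0.0, 0.3, -2.0]
grip_width: 0.632
grasp_force: 42.7
shift [0.4084 0.1437 0.0036] turn [-0.    -0.001 -0.001] alt [-1.000e-03  0.000e+00  3.141e+00] j7 0.28 pos [ 0.4116 -0.2081  0.1034]
```

```bash
python3 -m inch '[[[0.045,0.016,0,0,0,0,0.2],[0.09,0.032,0,0,0,0,0.2],[0.135,0.048,0,0,0,0,0.2],[0.18,0.064,0,0,0,0,0.2],[0.225,0.08,0,0,0,0,0.2],[0.27,0.095,0,0,0,0,0.2],[0.315,0.111,0,0,0,0,0.2],[0.36,0.127,0,0,0,0,0.2],[0.39,0.138,0,0,0,0,0.2],[0.408,0.1437,0,0,0,0,0.2]]]'
python3 -m inch '[[[0,0,0,0,0,0,0.2],[0,0,0,0,0,0,0.2],[0,0,0.02,0,0,0,0.2],[0,0,0.04,0,0,0,0.2],[0,0,0.04,0,0,0,0.2]]]'
python3 -c "
from h import *
rel((.632,.1645,.0297),-.195)"
```

```text
clock: 9.4
position: [0.6322, 0.1671, 0.1016]
ee_rot: [0.772, 0.636, -0.001, -0.001]
ft_force: [0.6, 0.4, -0.7]
grip_width: 0.633
grasp_force: 42.7
clock: 9.9
position: [0.63, 0.1617, 0.0608]
ee_rot: [0.773, 0.634, -0.003, -0.001]
ft_force: [-0.1, -0.9, -1.5]
grip_width: 0.634
grasp_force: 42.6
shift [0.0032 0.0016 0.0311] turn [-0.005  0.003 -0.003] alt [0.005 0.007 3.139] j7 -0.31 pos [0.63   0.1617 0.0608]
```

```bash
python3 -m inch '[[[0.002,0.002,0.015,0,0,0,0.2],[0.002,0.002,0.027,0,0,0,0.2],[0.002,0.002,0.0325,0,0,0,0.2],[0.002,0.002,0.0325,0,0,0,0.2],[0.002,0.002,0.0325,0,0,0,0.2]]]'
python3 -c "
from h import *
rel((.632,.1645,.0293),-.195)"
```

```text
clock: 10.4
position: [0.6347, 0.1653, 0.0315]
ee_rot: [0.773, 0.634, 0.0, 0.0]
ft_force: [-0.0, 0.3, -0.7]
grip_width: 0.638
grasp_force: 42.7
shift [-0.0013 -0.0025  0.0022] turn [ 0.    -0.    -0.001] alt [-0.   -0.    3.14] j7 -0.3 pos [0.6347 0.1653 0.0315]
```

```bash
python3 -m inch '[[[0,-0.001,0.0025,0,0,0,0.2],[0,-0.001,0.0025,0,0,0,0.2],[0,-0.001,0.0025,0,0,0,-0.2],[0,-0.001,0.0025,0,0,0,-0.55],[0,-0.001,0.0025,0,0,0,-0.55],[0,-0.001,-0.03,0,0,0,-0.55],[0,-0.001,-0.07,0,0,0,-0.55],[0,-0.001,-0.07,0,0,0,-0.55],[0,-0.001,-0.07,0,0,0,-0.55]]]'
python3 -c "
from h import *
rel((.4045,-.311,.1),-.212)"
```

```text
clock: 11.3
position: [0.634, 0.1658, 0.1021]
ee_rot: [0.773, 0.635, 0.001, 0.0]
ft_force: [-0.1, 0.5, -0.8]
grip_width: 0.783
grasp_force: 0.0
shift [-0.5124 -0.1323  0.0013] turn [ 0.001 -0.001  0.016] alt [ 2.000e-03  2.000e-03 -3.125e+00] j7 -0.32 pos [0.634  0.1658 0.1021]
```

```bash
python3 -m inch '[[[-0.045,-0.012,0,0,0,0,-0.2],[-0.09,-0.024,0,0,0,0,-0.2],[-0.135,-0.035,0,0,0,0,-0.2],[-0.18,-0.047,0,0,0,0,-0.2],[-0.225,-0.059,0,0,0,0,-0.2],[-0.27,-0.07,0,0,0,0,-0.2],[-0.315,-0.082,0,0,0,0,-0.2],[-0.36,-0.093,0,0,0,0,-0.2],[-0.405,-0.105,0,0,0,0,-0.2],[-0.45,-0.116,0,0,0,0.01,-0.2]]]'
python3 -m inch '[[[-0.04,-0.01,0,0,0,0,-0.2],[-0.062,-0.016,0,0,0,0.006,-0.2],[-0.062,-0.016,0,0,0,0.006,-0.2],[-0.062,-0.016,0,0,0,0.006,-0.2],[-0.062,-0.016,0,0,0,0.006,-0.2]]]'
python3 - <<'E'
from h import *
rel((.4045,-.311,.0185),-.212)
cv2.imwrite("pics/k3.png",cv2.resize(imaging.camera("side")[150:340,230:440],(660,597)))
E
```

```text
clock: 12.3
position: [0.4304, -0.2542, 0.1003]
ee_rot: [0.776, 0.631, -0.0, -0.001]
ft_force: [1.5, -0.9, 0.1]
grip_width: 0.604
grasp_force: 0.0
clock: 12.8
position: [0.4043, -0.3093, 0.1006]
ee_rot: [0.777, 0.629, -0.0, -0.001]
ft_force: [-0.1, -0.3, -0.3]
grip_width: 0.602
grasp_force: 0.0
shift [-0.0017  0.0007  0.0821] turn [-0.001 -0.001  0.002] alt [ 1.00e-03 -2.00e-03 -3.14e+00] j7 0.55 pos [ 0.4043 -0.3093  0.1006]
```

View pics/k3.png

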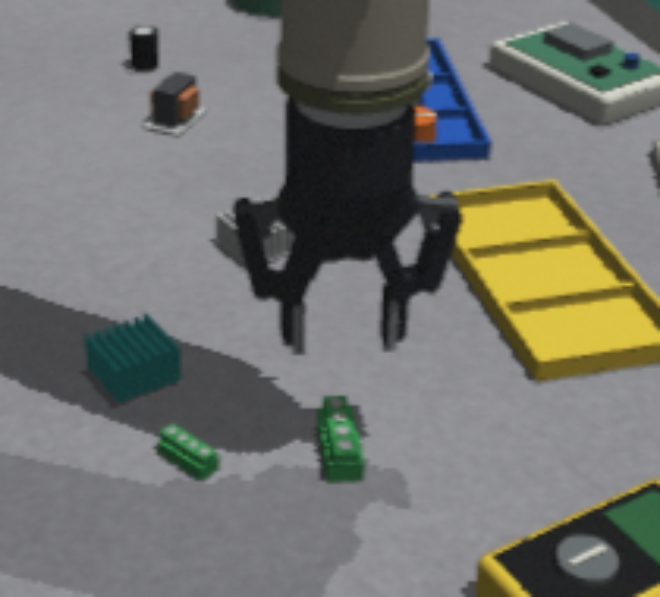

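The block lies between and below the fingertips, at (340,440), and lines up with them. I go down.

```bash
python3 -m inch '[[[-0.002,0.001,0.045,0,0,0,-0.2],[-0.002,0.001,0.07,0,0,0,-0.2],[-0.002,0.001,0.08,0,0,0,-0.2],[-0.002,0.001,0.081,0,0,0,-0.2],[-0.002,0.001,0.081,0,0,0,0.2],[-0.002,0.001,0.081,0,0,0,0.6],[-0.002,0.001,0.081,0,0,0,0.8],[-0.002,0.001,0.081,0,0,0,0.8],[-0.002,0.001,0.081,0,0,0,0.8],[-0.002,0.001,0.081,0,0,0,0.8]]]' 30
python3 -c "
from h import *
rel((.4045,-.311,.0185),-.212)"
```

```text
clock: 13.85
position: [0.4054, -0.3132, 0.0215]
ee_rot: [0.778, 0.628, 0.001, 0.001]
ft_force: [-1.1, 1.3, 7.5]
grip_width: 0.271
grasp_force: 30.4
shift [ 0.002  -0.0014  0.003 ] turn [ 0.002 -0.     0.   ] alt [ 0.     0.004 -3.141] j7 0.65 pos [ 0.4054 -0.3132  0.0215]
```

```bash
python3 -m inch '[[[0,0,0,0,0,0,0.8],[0,0,-0.02,0,0,0,0.8],[0,0,-0.05,0,0,0,0.8],[0,0,-0.08,0,0,0,0.8],[0,0,-0.08,0,0,0,0.8],[0,0,-0.08,0,0,0,0.8],[0,0,-0.08,0,0,0,0.8]]]'
python3 -c "
from h import *
rel((.6475,.242,.1),-.195)"
```

```text
clock: 14.55
position: [0.4041, -0.3124, 0.0996]
ee_rot: [0.778, 0.628, -0.0, -0.0]
ft_force: [-1.2, -0.0, -0.6]
grip_width: 0.266
grasp_force: 29.7
shift [ 5.931e-01  1.215e-01 -2.000e-04] turn [-0.001 -0.001 -0.017] alt [-1.000e-03  1.000e-03  3.125e+00] j7 0.56 pos [ 0.4041 -0.3124  0.0996]
```

```bash
python3 -m inch '[[[0.045,0.009,0,0,0,0,0.8],[0.09,0.018,0,0,0,0,0.8],[0.135,0.028,0,0,0,0,0.8],[0.18,0.037,0,0,0,0,0.8],[0.225,0.046,0,0,0,0,0.8],[0.27,0.055,0,0,0,0,0.8],[0.315,0.065,0,0,0,0,0.8],[0.36,0.074,0,0,0,0,0.8],[0.405,0.083,0,0,0,0,0.8],[0.45,0.092,0,0,0,-0.017,0.8]]]'
python3 -c "
from h import *
rel((.6475,.242,.1),-.195)"
```

```text
clock: 15.55
position: [0.5888, 0.1095, 0.0988]
ee_rot: [0.773, 0.635, -0.001, -0.0]
ft_force: [0.5, -0.2, -0.3]
grip_width: 0.276
grasp_force: 29.7
shift [ 0.1414  0.0319 -0.0013] turn [-0.002  0.001  0.   ] alt [-1.000e-03 -3.000e-03 -3.142e+00] j7 -0.26 pos [0.5888 0.1095 0.0988]
```

```bash
python3 -m inch '[[[0.045,0.01,0,0,0,0,0.8],[0.09,0.02,0,0,0,0,0.8],[0.125,0.028,0,0,0,0,0.8],[0.142,0.031,0,0,0,0,0.8],[0.142,0.031,0,0,0,0,0.8],[0.142,0.031,0.02,0,0,0,0.8],[0.142,0.031,0.045,0,0,0,0.8],[0.142,0.031,0.06,0,0,0,0.8],[0.142,0.031,0.06,0,0,0,0.8],[0.142,0.031,0.06,0,0,0,0.8]]]'
python3 -c "
from h import *
rel((.6475,.242,.0255),-.195)"
```

```text
clock: 16.55
position: [0.647, 0.2404, 0.0404]
ee_rot: [0.773, 0.635, -0.0, 0.0]
ft_force: [0.1, -1.0, 0.4]
grip_width: 0.272
grasp_force: 29.6
shift [0.0017 0.0001 0.0149] turn [-0.     0.    -0.001] alt [1.000e-03 0.000e+00 3.141e+00] j7 -0.4 pos [0.647  0.2404 0.0404]
```

```bash
python3 -m inch '[[[0.001,0,0.01,0,0,0,0.8],[0.001,0,0.0145,0,0,0,0.8],[0.001,0,0.0145,0,0,0,0.8],[0.001,0,0.0145,0,0,0,0.8],[0.001,0,0.0145,0,0,0,0.4],[0.001,0,0.0145,0,0,0,0.1],[0.001,0,0.0145,0,0,0,0.0],[0.001,0,-0.03,0,0,0,0],[0.001,0,-0.07,0,0,0,0],[0.001,0,-0.07,0,0,0,0]]]'
python3 -c "
from h import *
rel((.405,.193,.12),.91)"
```

```text
clock: 17.55
position: [0.6504, 0.2427, 0.1168]
ee_rot: [0.773, 0.635, 0.005, 0.001]
ft_force: [1.0, 0.9, 0.4]
grip_width: 0.501
grasp_force: 0.0
shift [-0.0964 -0.231  -0.0055] turn [ 1.000e-02 -1.000e-03 -1.105e+00] alt [-1.000e-03 -1.100e-02  2.036e+00] j7 -0.42 pos [0.6504 0.2427 0.1168]
```

```bash
python3 -m inch '[[[-0.012,-0.028,0,0,0,-0.13,-0.6],[-0.024,-0.057,0,0,0,-0.27,-0.6],[-0.036,-0.086,0,0,0,-0.41,-0.6],[-0.048,-0.115,0,0,0,-0.55,-0.6],[-0.06,-0.144,0,0,0,-0.69,-0.6],[-0.072,-0.173,0,0,0,-0.83,-0.6],[-0.084,-0.202,0,0,0,-0.97,-0.6],[-0.0964,-0.231,0,0,0,-1.105,-0.6],[-0.0964,-0.231,0,0,0,-1.105,-0.6],[-0.0964,-0.231,0,0,0,-1.105,-0.6]]]' 60
python3 - <<'E'
from h import *
rel((.405,.193,.029),.90)
b=imaging.camera("top")[100:270,200:450];c=imaging.camera("side")[130:260,240:430]
cv2.imwrite("pics/k4.png",np.vstack([cv2.resize(b,(440,299)),cv2.resize(c,(440,301))]))
E
```

```text
clock: 18.55
position: [0.4018, 0.1924, 0.1105]
ee_rot: [0.325, 0.946, 0.001, 0.0]
ft_force: [-0.1, -1.0, 0.2]
grip_width: 0.8
grasp_force: 0.0
shift [-0.0022  0.0024  0.0815] turn [ 0.001 -0.     0.009] alt [ 0.000e+00  2.000e-03 -3.132e+00] j7 0.38 pos [0.4018 0.1924 0.1105]
```

View pics/k4.png

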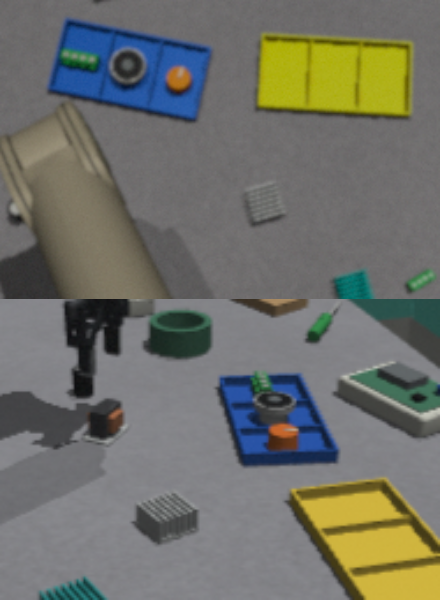

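The blue kit looks complete: block (79,60), speaker (128,66) and knob (178,77), each in its own compartment. Next is the transformer.

```bash
python3 -m inch '[[[-0.002,0.003,0.045,0,0,0.005,-0.6],[-0.002,0.003,0.07,0,0,0.005,-0.6],[-0.002,0.003,0.0815,0,0,0.005,-0.6],[-0.002,0.003,0.0815,0,0,0.005,-0.6],[-0.002,0.003,0.0815,0,0,0.005,-0.3],[-0.002,0.003,0.0815,0,0,0.005,0.2],[-0.002,0.003,0.0815,0,0,0.005,0.4],[-0.002,0.003,0.0815,0,0,0.005,0.4],[-0.002,0.003,0.0815,0,0,0.005,0.4],[-0.002,0.003,0.0815,0,0,0.005,0.4]]]' 60
python3 -m inch '[[[0,0,0,0,0,0,0.4],[0,0,-0.02,0,0,0,0.4],[0,0,-0.05,0,0,0,0.4],[0,0,-0.08,0,0,0,0.4],[0,0,-0.09,0,0,0,0.4],[0,0,-0.09,0,0,0,0.4],[0,0,-0.09,0,0,0,0.4]]]'
python3 -c "
from h import *
rel((.630,-.082,.12),-.044)"
```

```text
clock: 19.65
position: [0.4064, 0.194, 0.0303]
ee_rot: [0.327, 0.945, 0.001, 0.001]
ft_force: [-0.9, 0.0, 5.9]
grip_width: 0.529
grasp_force: 61.7
clock: 20.35
position: [0.4048, 0.1932, 0.1179]
ee_rot: [0.327, 0.945, -0.0, -0.0]
ft_force: [-0.1, -0.6, -3.0]
grip_width: 0.529
grasp_force: 62.4
shift [-0.3471 -0.0774 -0.0022] turn [-0.001 -0.     0.949] alt [ 0.000e+00 -1.000e-03 -2.192e+00] j7 0.38 pos [0.4048 0.1932 0.1179]
```

```bash
python3 -m inch '[[[-0.04,-0.009,0,0,0,0.11,0.4],[-0.08,-0.018,0,0,0,0.22,0.4],[-0.12,-0.027,0,0,0,0.33,0.4],[-0.16,-0.036,0,0,0,0.44,0.4],[-0.2,-0.045,0,0,0,0.55,0.4],[-0.24,-0.054,0,0,0,0.66,0.4],[-0.28,-0.063,0,0,0,0.77,0.4],[-0.32,-0.071,0,0,0,0.88,0.4],[-0.347,-0.077,0,0,0,0.949,0.4],[-0.347,-0.077,0,0,0,0.949,0.4]]]'
python3 -m inch '[[[0,0,0,0,0,0,0.4],[0,0,0.03,0,0,0,0.4],[0,0,0.06,0,0,0,0.4],[0,0,0.065,0,0,0,0.4],[0,0,0.065,0,0,0,0.4],[0,0,0.065,0,0,0,0.4]]]'
python3 -c "
from h import *
rel((.630,-.082,.0343),-.044)"
```

```text
clock: 21.35
position: [0.6308, -0.0862, 0.1164]
ee_rot: [0.725, 0.689, -0.002, 0.001]
ft_force: [0.0, -0.2, -2.9]
grip_width: 0.528
grasp_force: 62.3
clock: 21.95
position: [0.6312, -0.0812, 0.055]
ee_rot: [0.722, 0.692, 0.001, 0.0]
ft_force: [-0.4, -0.5, -1.6]
grip_width: 0.526
grasp_force: 62.2
shift [-0.0008 -0.0012  0.0207] turn [ 0.001 -0.     0.001] alt [ 0.000e+00  2.000e-03 -3.141e+00] j7 0.28 pos [ 0.6312 -0.0812  0.055 ]
```

```bash
python3 -m inch '[[[0,-0.001,0.015,0,0,0,0.4],[0,-0.001,0.0205,0,0,0,0.4],[0,-0.001,0.0205,0,0,0,0.4],[0,-0.001,0.0205,0,0,0,0.4],[0,-0.001,0.0205,0,0,0,0],[0,-0.001,0.0205,0,0,0,-0.4],[0,-0.001,0.0205,0,0,0,-0.4],[0,-0.001,-0.02,0,0,0,-0.4],[0,-0.001,-0.07,0,0,0,-0.4],[0,-0.001,-0.07,0,0,0,-0.4]]]'
python3 -m inch '[[[0,0,0,0,0,0,-0.6],[0,0,0,0,0,0,-0.6]]]'
python3 -c "
from h import *
rel((.4205,-.0515,.11),.29)"
```

```text
clock: 22.95
position: [0.6331, -0.0826, 0.1304]
ee_rot: [0.723, 0.691, 0.004, 0.004]
ft_force: [0.2, -0.2, -0.1]
grip_width: 0.7
grasp_force: 0.0
clock: 23.15
position: [0.6291, -0.0812, 0.1227]
ee_rot: [0.722, 0.691, -0.0, -0.001]
ft_force: [-0.6, 0.0, -0.9]
grip_width: 0.796
grasp_force: 0.0
shift [ 0.0206 -0.2097  0.013 ] turn [-0.001 -0.    -0.334] alt [-1.000e-03  2.000e-03  2.808e+00] j7 0.24 pos [ 0.6291 -0.0812  0.1227]
```

```bash
python3 -m inch '[[[0.004,-0.042,0,0,0,-0.07,-0.6],[0.008,-0.084,0,0,0,-0.14,-0.6],[0.012,-0.126,0,0,0,-0.21,-0.6],[0.016,-0.168,0,0,0,-0.28,-0.6],[0.0206,-0.2097,0.013,0,0,-0.33,-0.6],[0.0206,-0.2097,0.013,0,0,-0.33,-0.6],[0.0206,-0.2097,0.013,0,0,-0.33,-0.6]]]' 40
python3 - <<'E'
from h import *
rel((.4205,-.0515,.021),.28)
b=imaging.camera("top")[100:270,230:480];c=imaging.camera("side")[150:290,240:430]
cv2.imwrite("pics/k5.png",np.vstack([cv2.resize(b,(400,272)),cv2.resize(c,(400,295))]))
E
```

```text
clock: 23.85
position: [0.42, -0.0512, 0.11]
ee_rot: [0.599, 0.801, -0.0, -0.001]
ft_force: [0.8, -1.1, 1.1]
grip_width: 0.8
grasp_force: 0.0
shift [-0.0005  0.0005  0.089 ] turn [-0.001 -0.001  0.006] alt [ 2.000e-03 -1.000e-03 -3.135e+00] j7 0.31 pos [ 0.42   -0.0512  0.11  ]
```

View pics/k5.png

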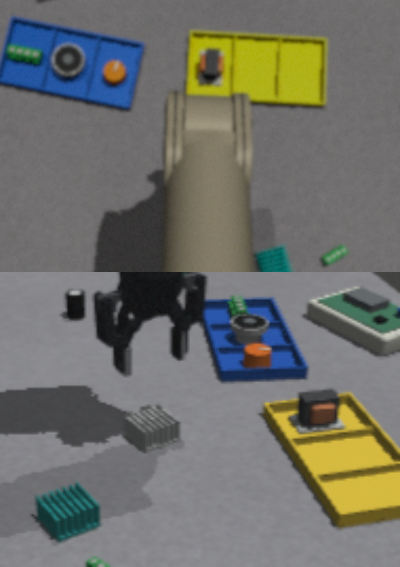

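The transformer stands in the left yellow compartment, at (210,65) in the top half. The sink lies centred under the fingers at (152,428).

```bash
python3 -m inch '[[[0,0,0.045,0,0,0,-0.6],[0,0,0.075,0,0,0,-0.6],[0,0,0.088,0,0,0,-0.6],[0,0,0.088,0,0,0,-0.6],[0,0,0.088,0,0,0,-0.3],[0,0,0.088,0,0,0,0.2],[0,0,0.088,0,0,0,0.3],[0,0,0.088,0,0,0,0.3],[0,0,0.088,0,0,0,0.3],[0,0,0.088,0,0,0,0.3]]]' 40
python3 -m inch '[[[0,0,0,0,0,0,0.3],[0,0,-0.02,0,0,0,0.3],[0,0,-0.05,0,0,0,0.3],[0,0,-0.08,0,0,0,0.3],[0,0,-0.08,0,0,0,0.3],[0,0,-0.08,0,0,0,0.3],[0,0,-0.08,0,0,0,0.3]]]'
python3 -c "
from h import *
rel((.6235,-.24,.1),-.044)"
```

```text
clock: 24.95
position: [0.422, -0.0516, 0.0236]
ee_rot: [0.599, 0.801, 0.001, 0.001]
ft_force: [-0.0, -1.3, 6.9]
grip_width: 0.571
grasp_force: 42.1
clock: 25.65
position: [0.4204, -0.0515, 0.1019]
ee_rot: [0.599, 0.801, -0.0, -0.001]
ft_force: [-0.2, 0.5, -0.5]
grip_width: 0.573
grasp_force: 41.7
shift [-0.2381  0.1417  0.0017] turn [-0.001 -0.     0.33 ] alt [ 0.000e+00 -2.000e-03 -2.811e+00] j7 0.32 pos [ 0.4204 -0.0515  0.1019]
```

```bash
python3 -m inch '[[[-0.04,0.024,0,0,0,0.055,0.3],[-0.08,0.048,0,0,0,0.11,0.3],[-0.12,0.071,0,0,0,0.165,0.3],[-0.16,0.095,0,0,0,0.22,0.3],[-0.2,0.119,0,0,0,0.275,0.3],[-0.238,0.1417,0,0,0,0.33,0.3],[-0.238,0.1417,0,0,0,0.33,0.3],[-0.238,0.1417,0.03,0,0,0.33,0.3],[-0.238,0.1417,0.05,0,0,0.33,0.3],[-0.238,0.1417,0.05,0,0,0.33,0.3]]]'
python3 -m inch '[[[0,0,0,0,0,0,0.3],[0,0,0,0,0,0,0.3]]]'
python3 -c "
from h import *
rel((.6235,-.24,.0273),-.044)"
```

```text
clock: 26.65
position: [0.6214, -0.2388, 0.0482]
ee_rot: [0.722, 0.691, -0.002, -0.003]
ft_force: [-1.5, 0.7, -0.8]
grip_width: 0.576
grasp_force: 41.8
clock: 26.85
position: [0.6245, -0.2402, 0.0537]
ee_rot: [0.722, 0.691, 0.0, 0.001]
ft_force: [1.3, 0.5, 0.8]
grip_width: 0.575
grasp_force: 41.8
shift [ 0.0002 -0.001   0.0264] turn [0.001 0.    0.   ] alt [-1.000e-03  2.000e-03 -3.141e+00] j7 0.58 pos [ 0.6245 -0.2402  0.0537]
```

```bash
python3 -m inch '[[[0,-0.001,0.015,0,0,0,0.3],[0,-0.001,0.025,0,0,0,0.3],[0,-0.001,0.025,0,0,0,0.3],[0,-0.001,0.025,0,0,0,0.3],[0,-0.001,0.025,0,0,0,0],[0,-0.001,0.025,0,0,0,-0.45],[0,-0.001,0.025,0,0,0,-0.45],[0,-0.001,-0.02,0,0,0,-0.45],[0,-0.001,-0.07,0,0,0,-0.45],[0,-0.001,-0.07,0,0,0,-0.45]]]'
python3 -m inch '[[[-0.04,-0.04,-0.02,0,0,0,-0.45],[-0.06,-0.08,-0.04,0,0,0,-0.45],[-0.06,-0.12,-0.04,0,0,0,-0.45],[-0.06,-0.15,-0.04,0,0,0,-0.45],[-0.06,-0.15,-0.04,0,0,0,-0.45]]]'
python3 - <<'E'
from h import *
b=imaging.camera("top")[100:270,230:480];c=imaging.camera("side")[150:290,270:460]
cv2.imwrite("pics/k6.png",np.vstack([cv2.resize(b,(412,280)),cv2.resize(c,(412,304))]))
E
```

```text
clock: 27.85
position: [0.6261, -0.2421, 0.1299]
ee_rot: [0.723, 0.691, 0.002, 0.005]
ft_force: [0.5, -0.4, 0.5]
grip_width: 0.723
grasp_force: 0.0
clock: 28.35
position: [0.4667, -0.2945, 0.1629]
ee_rot: [0.724, 0.69, 0.001, -0.001]
ft_force: [0.7, -0.5, 0.6]
grip_width: 0.727
grasp_force: 0.0
```

View pics/k6.png

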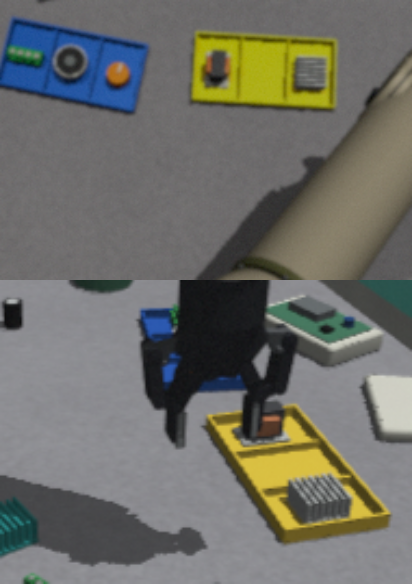

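All five things stand in their own compartments: block (25,57), speaker (70,62), knob (118,73), transformer (217,68) and sink (310,73). The arm is clear, so I hand in.

```bash
python3 -m inch '[[[0,0,0,0,0,0,-0.45],[0,0,0,0,0,0,-0.45],[0,0,0,0,0,0,-0.45]]]'; python3 -c "
from workcell import order
print(order.hand_in())"
```

```text
clock: 28.75
position: [0.4711, -0.2932, 0.1625]
ee_rot: [0.722, 0.692, -0.0, -0.0]
ft_force: [0.2, -0.9, -0.6]
grip_width: 0.725
grasp_force: 0.0
the job is handed in; nothing more can be done
None
```

I placed both kits, blue tray first and then yellow, each thing in its own compartment and upright in the last pictures, and handed the job in at about 29 s; the hand-in returned no verdict.

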